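Clear down a finished circuit test and return its tag

ROBOT

A 6-joint arm with a two-finger parallel gripper is mounted at the origin on the work surface. World frame = base frame: x ahead of the robot, y to its left, z up, the work surface at z = 0. Lengths are in m, angles in rad, forces in N, time in s.
With the tool pointing down it reaches from about 0.4 to 0.925 m from the base axis. Payload 3.4 kg.
Tool frame: the origin (TCP) lies at the very end of the fingers, on their centre line; the grasp point (between the pads) lies 19 mm behind it; y points along the fingers, z is the direction in which the jaws open and shut, and the axes are right-handed (so a half turn about y gives the same grasp; the last joint's range is limited). The gripper opens to 85 mm and grips with 20 to 120 N. Pads are 22 mm wide; open, the fingers measure 114 mm over their backs; the gripper's body (76 mm by 85 mm) begins 54 mm behind the grasp point. The pads swing forward as they close: fully open they stand 13 mm farther back than shut.
Start: joints at [-1.218, 0.307, 1.506, -0, 1.328, -0.073], TCP at [0.237, -0.524, 0.231] pointing down, gripper open.
Joint ranges: [-3.12, 3.12], [-1.05, 2.28], [0.14, 2.33], [-1.42, 4.57], [0.1, 2.73], [-2.68, 2.68]. Speed limits (rad/s): [2.57, 2.57, 3.14, 3.14, 3.14, 3.14].

INTERFACE

Orientations are given as a unit quaternion [x, y, z, w].
In Python, from station import env gives the robot as it stands.
- The arm moves only by the tool play_rows, never from a script. Its argument "motion" is a list of rows, each a list of 7 numbers: the turn, a rotation vector about the tool's x, y, z in degrees, then the shift along the tool's x, y, z in m, then the closure, from 0 (fully open) to 1 (shut). A call has 1 to 8 rows; each row is the pose to reach, as a shift and turn from the pose commanded when the call began, along the tool's axes at that moment; what a row does not reach only later rows make up. A row lasts 1/8 s, in which the tool goes at most 62.5 mm and 10.7 degrees, less where a joint would pass 70% of its speed; a pose out of reach is approached as far as the arm can. A call with a gripper value outside its range is refused whole. The fingers move at their own pace and stop on an object; the grip force is fixed at half the most. Time passes only in rows, so rows that repeat a pose let the fingers close. It gives the time, the measured TCP pose, the force and the opening at its end, in the units of the state.
- env.sense(): the state, without advancing time (a new reading comes with each control period).
- env.camera(name): name is "side" or "top"; returns a dict with "image" (384x512x3 uint8, red, green, blue), "intrinsics" (3x3 intrinsics, pixels), "k1" (the pictures are not rectified: a ray, as slopes to the right and down, at radius r is drawn at 1 + k1 r^2 times it, then the intrinsics apply), "T" (4x4, takes a point from camera to world coordinates). Camera axes: x right, y up, looking along -z (the intrinsics and any distortion apply to the point x, -y, -z); pixel columns grow to the right and rows downward; lengths in m; the calibration is good to about 2 mm. A picture is of the moment at which its call begins. There is no depth.
- env.finish_job(): hands the job in, once; it reports no verdict.
Trained networks look in a picture, given as the dict that the camera call returned (one of the last four; its "shot" number tells which), for a name from the list of things; names that differ only in an ending like _2 or _b are one class to them, and where a whole thing is asked for, a point or a joint stands for the part that bears it (a point fixed in the world has none). Each returns a list of dicts, best first, with "score" (0 to 1); they miss things now and then, are a little off and sometimes report something else, mostly with a low value. They report only what shows in the picture. A call takes as long as a camera call. They do not tell look-alikes from the thing itself.
- env.outline_of(picture, name): "pixels" (384x512 bool, what is visible of it) and "point" ([column, row] in pixels, amid what is visible of it).
- env.tip_of(picture, name): "point" ([column, row] in pixels: a listed point, or the origin of a listed thing).
The state is a dict: "time": time; "q": joint angles; "joint_vel": joint speeds; "joint_torque": joint torques, N m; "tcp_pos": TCP position; "ee_rot": TCP orientation; "contact_force": force on the tool from outside, world axes, zero at the start; "ft_torque": the same for the moment, N m; "opening": finger opening in m.
Only numpy, scipy, OpenCV 4.12 (cv2) and the standard library are available. Lean on these libraries where they do the work, as an engineer would, in place of code of your own. Each camera call takes 0.05 s, during which the arm holds its last target. There are 200 camera calls.

TASK

One circuit's lever key is still thrown towards the robot though its test is finished: first push that key back upright to normal, and only then take the tag off the hook directly behind it, lifting the tag's eye over the hook's upturned tip so that the hook is not strained, and drop the tag down the funnel into the bin under the desk. Leave the other two tags hanging, the other two keys upright and the loose parts on the desk where they are.

Things in the scene. Friction and masses are not known exactly. Their poses are not given: they have to be found in the camera images.
- test_panel: Fixed grey metal plinth (310 mm wide along its y, 235 mm deep, 12 mm high) lying on the desk; origin on the desk surface, x pointing away from the robot, y to the robot's left, z up. Three key places stand in a row at x = -55 mm, y = +100, 0 and -100 mm. Behind them two posts carry a level steel tag rail (top edge 162.5 mm above the desk, front face at x = +99 mm), from which three wire hooks stick out towards the robot (-x), one directly behind each key.
- hook_l (a point): Bend of the left wire hook (y = 100 mm of the panel), on the wire's axis, 150 mm above the desk; axes as the panel. The hook is steel wire 5 mm thick: from the rail it runs level 64 mm towards the robot (-x) to this bend, then turns up at 40 degrees for 16 mm; the tip's top lies 10 mm higher than the top of the level part, and the hook ends 15 mm nearer the robot than this bend.
- hook_m (a point): Bend of the middle wire hook (y = 0 mm of the panel), on the wire's axis, 150 mm above the desk; axes as the panel. The hook is steel wire 5 mm thick: from the rail it runs level 64 mm towards the robot (-x) to this bend, then turns up at 40 degrees for 16 mm; the tip's top lies 10 mm higher than the top of the level part, and the hook ends 15 mm nearer the robot than this bend.
- hook_r (a point): Bend of the right wire hook (y = -100 mm of the panel), on the wire's axis, 150 mm above the desk; axes as the panel. The hook is steel wire 5 mm thick: from the rail it runs level 64 mm towards the robot (-x) to this bend, then turns up at 40 degrees for 16 mm; the tip's top lies 10 mm higher than the top of the level part, and the hook ends 15 mm nearer the robot than this bend.
- tag_l_center (a point): Centre (half-way up) of the loose brown fibre circuit tag that starts on the left hook: a flat plate 40 mm wide (y), 90 mm high (z), 5 mm thick (x, its flat faces look along the hook), about 30 g. Its brass-edged eye is an opening 18 mm wide and 20 mm high whose top edge lies 35 mm above this centre and 10 mm below the tag's top edge; hanging, the eye's top edge rests on the wire's level part, so there are 15 mm of free lift.
- tag_m_center (a point): Centre (half-way up) of the loose brown fibre circuit tag that starts on the middle hook: a flat plate 40 mm wide (y), 90 mm high (z), 5 mm thick (x, its flat faces look along the hook), about 30 g. Its brass-edged eye is an opening 18 mm wide and 20 mm high whose top edge lies 35 mm above this centre and 10 mm below the tag's top edge; hanging, the eye's top edge rests on the wire's level part, so there are 15 mm of free lift.
- tag_r_center (a point): Centre (half-way up) of the loose brown fibre circuit tag that starts on the right hook: a flat plate 40 mm wide (y), 90 mm high (z), 5 mm thick (x, its flat faces look along the hook), about 30 g. Its brass-edged eye is an opening 18 mm wide and 20 mm high whose top edge lies 35 mm above this centre and 10 mm below the tag's top edge; hanging, the eye's top edge rests on the wire's level part, so there are 15 mm of free lift.
- key_a (a joint): Lever key a: lean of its handle from upright towards the robot, rad: 0 = upright, normal (a stop); up to 0.52 = thrown (a stop). It stays where it is left; about 1 to 2 N at the handle moves it.
- key_a_pivot (a point): Hinge point of lever key a, 15 mm above the desk and 3 mm above the plinth's top, axes as the panel; the hinge axis runs along y. The three alike keys may stand in any of the three key places. The handle is a round red bakelite knob, 13 mm thick (17 mm near the top), starting 10 mm and ending 48 mm from this point.
- key_b (a joint): Lever key b: lean of its handle from upright towards the robot, rad: 0 = upright, normal (a stop); up to 0.52 = thrown (a stop). It stays where it is left; about 1 to 2 N at the handle moves it.
- key_b_pivot (a point): Hinge point of lever key b, 15 mm above the desk and 3 mm above the plinth's top, axes as the panel; the hinge axis runs along y. The three alike keys may stand in any of the three key places. The handle is a round red bakelite knob, 13 mm thick (17 mm near the top), starting 10 mm and ending 48 mm from this point.
- key_c (a joint): Lever key c: lean of its handle from upright towards the robot, rad: 0 = upright, normal (a stop); up to 0.52 = thrown (a stop). It stays where it is left; about 1 to 2 N at the handle moves it.
- key_c_pivot (a point): Hinge point of lever key c, 15 mm above the desk and 3 mm above the plinth's top, axes as the panel; the hinge axis runs along y. The three alike keys may stand in any of the three key places. The handle is a round red bakelite knob, 13 mm thick (17 mm near the top), starting 10 mm and ending 48 mm from this point.
- funnel_mouth (a point): Centre of the mouth of the spun aluminium funnel set in a square lino panel (340 mm, 5 mm high) of the desk, 7 mm above the desk, z up. The mouth is 180 mm across; the cone narrows over 43 mm depth to a throat 68 mm across, which ends 62 mm below the mouth above the open bin.
- bin_floor (a point): Centre of the inner floor of the green sheet-metal bin hung below the funnel, 163 mm below the mouth; inside 172 mm square, 81 mm deep.
- insulator_center (a point): Centre of a white porcelain insulator, 48 mm across and 50 mm high, standing on the desk. Not needed.
- shell_1_center (a point): Centre of a brass plug shell standing on the desk, 23 mm across and 52 mm high. Not needed.
- shell_2_center (a point): Centre of the other brass plug shell, same size. Not needed.
- gauge_center (a point): Middle of a steel relay spring gauge lying on the desk, 113 mm long (x), 22 mm wide, 13 mm high. Not needed.
There are look-alikes about, which are no part of the job. Leave any green or red look-alike of the part that bears tag_r_center alone.

How it is judged:
On the way:
1. the thrown key is back upright while all three tags still hang on their hooks (value of joint key_a below 0.09 rad and height (world z) of each of tag_l_center, tag_m_center, tag_r_center above 0.09 m and distance of each of tag_l_center, tag_m_center, tag_r_center from where it was at the start of the episode below 0.04 m), for 0.2 s.
At the end, for the whole second after the job is handed in: All three keys stand within 0.09 rad of upright; the tag that hung behind the thrown key lies at rest in the bin (its centre inside the walls and less than 75 mm above the bin floor); the other two tags still hang on their hooks, within 40 mm of where they were (value of joint each of key_a, key_b, key_c below 0.09 rad and ((y of key_a_pivot in the frame of test_panel above 0.05 m and z of tag_l_center in the frame of bin_floor below 0.075 m and linear speed of tag_l below 0.03 m/s and x of tag_l_center in the frame of bin_floor between -0.09 and 0.09 m and y of tag_l_center in the frame of bin_floor between -0.09 and 0.09 m and height (world z) of each of tag_m_center, tag_r_center above 0.09 m and distance of each of tag_m_center, tag_r_center from where it was at the start of the episode below 0.04 m) or (y of key_a_pivot in the frame of test_panel between -0.05 and 0.05 m and z of tag_m_center in the frame of bin_floor below 0.075 m and linear speed of tag_m below 0.03 m/s and x of tag_m_center in the frame of bin_floor between -0.09 and 0.09 m and y of tag_m_center in the frame of bin_floor between -0.09 and 0.09 m and height (world z) of each of tag_l_center, tag_r_center above 0.09 m and distance of each of tag_l_center, tag_r_center from where it was at the start of the episode below 0.04 m) or (y of key_a_pivot in the frame of test_panel below -0.05 m and z of tag_r_center in the frame of bin_floor below 0.075 m and linear speed of tag_r below 0.03 m/s and x of tag_r_center in the frame of bin_floor between -0.09 and 0.09 m and y of tag_r_center in the frame of bin_floor between -0.09 and 0.09 m and height (world z) of each of tag_l_center, tag_m_center above 0.09 m and distance of each of tag_l_center, tag_m_center from where it was at the start of the episode below 0.04 m))); the robot touches nothing.
It fails at once if a tag is pressed against its hook or the rail with more than 15 N (contact force between any of tag_l, tag_m, tag_r and test_panel above 15 N).
It fails at once if one of the other two keys is thrown by more than 0.2 rad (value of joint any of key_b, key_c above 0.2 rad).
It fails at once if the insulator, a plug shell or the gauge is moved more than 20 mm (distance of any of insulator_center, shell_1_center, shell_2_center, gauge_center from where it was at the start of the episode above 0.02 m).
It also fails if it takes over 48 s, if anything falls off the work surface, if the arm or the gripper's body presses on something with over 40 N, if the wrist force passes 120 N, or if a joint passes its speed limit or range.

## Working session

There is one attempt and no reset: what is moved stays moved. The work goes in short steps, Python scripts to look and compute and a tool call to move; the robot and the scene stay as the last step left them, time stands still between calls to the robot, and variables do not carry over. Pictures are saved under pics/ and viewed, about 8 in all and at most 12, crops included, and the job is handed in when it is done.

Besides the shell and the picture viewer there is one more tool, called after ">>>" as name([rows], argument=value, ...), one row to a line, values as JSON. play_rows: Moves the arm, as the interface text tells. Its arguments: {"type":"object","properties":{"motion":{"type":"array","items":{"type":"array","items":{"type":"number"}}}},"required":["motion"]}

```bash
mkdir -p pics; ls; cat > h.py <<'E'
import numpy as np, cv2
from scipy.spatial.transform import Rotation as R
from station import env
def ray(c,p):
    K=np.array(c["intrinsics"]);T=np.array(c["T"])
    u=cv2.undistortPoints(np.array([[p]],float),K,np.array([c["k1"],0,0,0,0.]))[0,0]
    d=T[:3,:3]@np.array([u[0],-u[1],-1]);return T[:3,3],d/np.linalg.norm(d)
def proj(c,P):
    K=np.array(c["intrinsics"]);T=np.array(c["T"])
    q=T[:3,:3].T@(np.array(P,float)-T[:3,3]);s=np.array([q[0]/-q[2],-q[1]/-q[2]])
    s=s*(1+c["k1"]*(s@s));return np.array([K[0,0]*s[0]+K[0,2],K[1,1]*s[1]+K[1,2]])
def onz(c,p,z):
    o,d=ray(c,p);return o+d*(z-o[2])/d[2]
def tri(c1,p1,c2,p2):
    o1,d1=ray(c1,p1);o2,d2=ray(c2,p2)
    A=np.stack([d1,-d2],1);t=np.linalg.lstsq(A,o2-o1,rcond=None)[0]
    a=o1+t[0]*d1;b=o2+t[1]*d2;return (a+b)/2,np.linalg.norm(a-b)
def save(c,n,box=None,s=1):
    im=c["image"][:,:,::-1]
    if box: im=im[box[1]:box[3],box[0]:box[2]]
    cv2.imwrite(n,cv2.resize(im,None,fx=s,fy=s,interpolation=cv2.INTER_CUBIC))
E
python3 - <<'E'
from h import *
np.set_printoptions(precision=3,suppress=True)
t=env.camera("top");s=env.camera("side")
for n,c in(("top",t),("side",s)):
    save(c,f"pics/{n}0.png",s=1.5);print(n,c["T"],c["intrinsics"][0],c["k1"])
    for k in["test_panel","hook_l","hook_m","hook_r","tag_l_center","tag_m_center","tag_r_center","key_a_pivot","key_a","funnel_mouth","insulator_center","shell_1_center","gauge_center"]:
        print(k,[(np.round(d["point"]).tolist(),round(d["score"],2)) for d in env.tip_of(c,k)][:5])
E
```

```text
pics
top [[ 0.002  0.997 -0.082  0.503]
 [-1.     0.003  0.015 -0.099]
 [ 0.015  0.082  0.996  1.019]
 [ 0.     0.     0.     1.   ]] [385.369   0.    260.225] 0.013801908208474939
test_panel [([283.0, 218.0], 0.86)]
hook_l [([244.0, 202.0], 0.84), ([332.0, 201.0], 0.63), ([288.0, 201.0], 0.58)]
hook_m [([244.0, 202.0], 0.84), ([332.0, 201.0], 0.63), ([288.0, 201.0], 0.58)]
hook_r [([244.0, 202.0], 0.84), ([332.0, 201.0], 0.63), ([288.0, 201.0], 0.58)]
tag_l_center [([243.0, 198.0], 0.57)]
tag_m_center [([290.0, 196.0], 0.49)]
tag_r_center [([371.0, 158.0], 0.65), ([372.0, 204.0], 0.52), ([328.0, 195.0], 0.49)]
key_a_pivot [([332.0, 204.0], 0.73), ([244.0, 238.0], 0.7), ([132.0, 222.0], 0.31)]Traceback (most recent call last):
  File "<stdin>", line 7, in <module>
ValueError: it knows: bin_floor, funnel_mouth, gauge_center, hook, insulator_center, key_a_pivot, key_b_pivot, key_c_pivot, shell_1_center, shell_2_center, tag_l_center, tag_m_center, tag_r_center, test_panel
```

```bash
python3 - <<'E'
from h import *
np.set_printoptions(precision=3,suppress=True)
t=env.camera("top");s=env.camera("side")
for n,c in(("top",t),("side",s)):
    save(c,f"pics/{n}0.png",s=1.5);print(n,c["T"])
    for k in["test_panel","hook","tag_l_center","tag_m_center","tag_r_center","key_a_pivot","key_b_pivot","funnel_mouth","insulator_center","shell_1_center","gauge_center"]:
        print(k,[(np.round(d["point"]).tolist(),round(d["score"],2)) for d in env.tip_of(c,k)][:5])
E
```

```text
top [[ 0.002  0.997 -0.082  0.503]
 [-1.     0.003  0.015 -0.099]
 [ 0.015  0.082  0.996  1.019]
 [ 0.     0.     0.     1.   ]]
test_panel [([282.0, 221.0], 0.77)]
hook [([331.0, 198.0], 0.74), ([289.0, 202.0], 0.65), ([241.0, 203.0], 0.56)]
tag_l_center [([244.0, 197.0], 0.58)]
tag_m_center [([285.0, 197.0], 0.47), ([109.0, 223.0], 0.42)]
tag_r_center [([372.0, 204.0], 0.65), ([332.0, 196.0], 0.61), ([370.0, 158.0], 0.41), ([331.0, 199.0], 0.19)]
key_a_pivot [([243.0, 234.0], 0.58), ([287.0, 122.0], 0.54)]
key_b_pivot [([321.0, 240.0], 0.47), ([286.0, 200.0], 0.29)]
funnel_mouth [([109.0, 222.0], 0.73)]
insulator_center [([287.0, 119.0], 0.57)]
shell_1_center [([187.0, 129.0], 0.61)]
gauge_center [([393.0, 251.0], 0.65), ([283.0, 236.0], 0.45)]
side [[-0.673  0.5   -0.545  0.025]
 [-0.74  -0.464  0.487  0.442]
 [-0.009  0.731  0.683  0.753]
 [ 0.     0.     0.     1.   ]]
test_panel [([302.0, 192.0], 0.7), ([266.0, 162.0], 0.5)]
hook [([297.0, 143.0], 0.89), ([318.0, 133.0], 0.78), ([267.0, 164.0], 0.62)]
tag_l_center [([262.0, 170.0], 0.62)]
tag_m_center [([288.0, 153.0], 0.74)]
tag_r_center [([343.0, 143.0], 0.76), ([264.0, 171.0], 0.44), ([314.0, 127.0], 0.4)]
key_a_pivot [([387.0, 164.0], 0.74), ([294.0, 220.0], 0.5)]
key_b_pivot [([169.0, 296.0], 0.52), ([343.0, 182.0], 0.45)]
funnel_mouth [([171.0, 294.0], 0.61)]
insulator_center [([240.0, 146.0], 0.55)]
shell_1_center [([183.0, 189.0], 0.68)]
gauge_center [([388.0, 164.0], 0.47)]
```

View pics/top0.png

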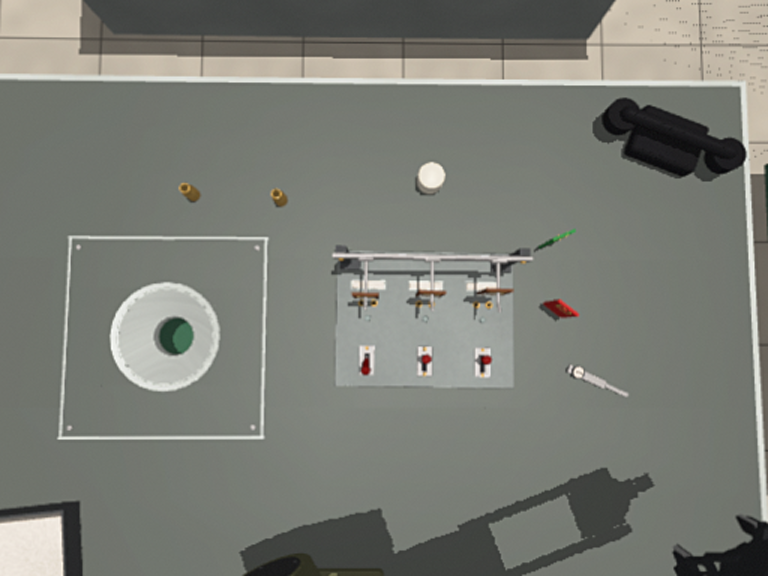

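View pics/side0.png

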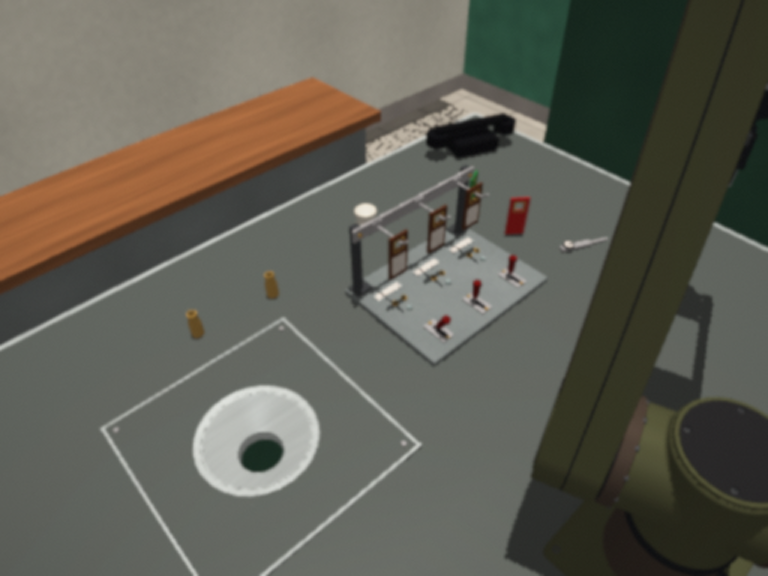

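The thrown key is the left one: its knob shows at about top (244,241) and side (295,217), and it leans to the robot. The tag meant is the brown one at top (243,197), side (265,170). The red plate at top (373,205) and the green one at (370,160) are look-alikes lying off the panel. I'll check this in an enlarged crop.

```bash
python3 - <<'E'
from h import *
np.set_printoptions(precision=4,suppress=True)
t=env.camera("top");s=env.camera("side")
a=cv2.resize(t["image"][155:265,215:355],None,fx=5,fy=5,interpolation=cv2.INTER_CUBIC)
cv2.imwrite("pics/t1.png",a[:,:,::-1])
save(s,"pics/s1.png",(225,105,375,245),4)
z=.012
for p in((224,258),(342,258)): print(onz(t,p,z))
for p in((333,251.5/1.5),(533,258/1.5)): pass
print("hooks",[onz(t,p,.15) for p in((243,203),(288,202),(331,200))])
print("rail",onz(t,(222,170),.1625),onz(t,(355,172),.1625))
print("tri hook l",tri(t,(243,203),s,(267,164)),tri(t,(288,202),s,(297,143)),tri(t,(331,199),s,(318,133)))
print("tag l",tri(t,(243,197),s,(263,170)))
print("key l z",onz(t,(243,237),.015),onz(s,(293,219),.015))
print("funnel",onz(t,(109,223),.007),onz(s,(171,294),.007))
for n in("tag_l_center","key_a_pivot"):
  for d in env.outline_of(s,n): print(n,d["point"],d["score"],d["pixels"].sum())
print(env.sense())
E
```

```text
[ 0.4048 -0.0204  0.012 ]
[ 0.405  -0.3254  0.012 ]
hooks [array([ 0.5408, -0.0726,  0.15  ]), array([ 0.5433, -0.1741,  0.15  ]), array([ 0.5481, -0.2715,  0.15  ])]
rail [ 0.6138 -0.0257  0.1625] [ 0.6105 -0.3237  0.1625]
tri hook l (array([ 0.5431, -0.0705,  0.1452]), np.float64(0.005721450845822717)) (array([ 0.5427, -0.1736,  0.1583]), np.float64(0.0005845672265822397)) (array([ 0.5518, -0.2733,  0.1373]), np.float64(0.0021202656088970843))
tag l (array([ 0.5578, -0.0701,  0.1165]), np.float64(0.00427648401660304))
key l z [ 0.4587 -0.0691  0.015 ] [ 0.4501 -0.0736  0.015 ]
funnel [0.4942 0.2786 0.007 ] [0.484 0.282 0.007]
tag_l_center [265.4, 168.9] 0.75 406
tag_l_center [293.0, 191.3] 0.62 7092
key_a_pivot [296.8, 217.1] 0.66 194
{'time': 1.9, 'q': array([-1.2185,  0.3068,  1.5064,  0.    ,  1.3284, -0.0735]), 'joint_vel': array([-0.0005, -0.0002, -0.0002, -0.0005, -0.0013,  0.001 ]), 'joint_torque': array([  0.0006, -45.7472, -25.2327,  -0.0001,   0.0009,   0.    ]), 'tcp_pos': array([ 0.2375, -0.5237,  0.2313]), 'ee_rot': array([-0.1494,  0.6912, -0.6911,  0.1494]), 'contact_force': array([-0.152, -0.021,  0.581]), 'ft_torque': array([-0.0488, -0.0274, -0.045 ]), 'opening': 0.08537981163667714}
```

View pics/t1.png

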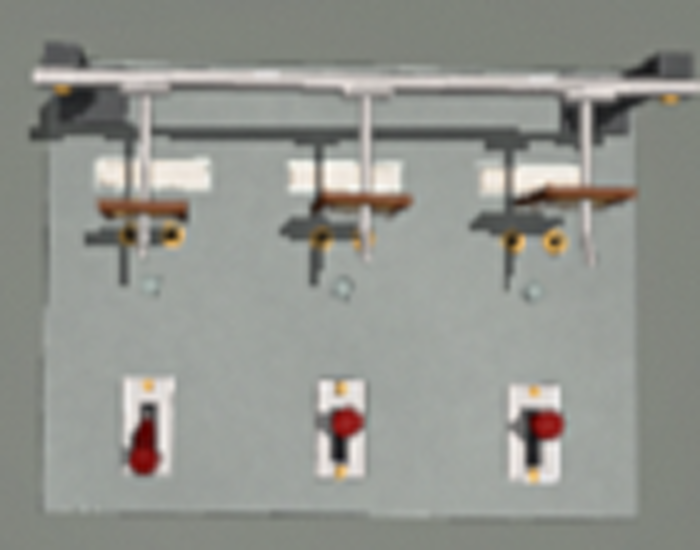

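View pics/s1.png

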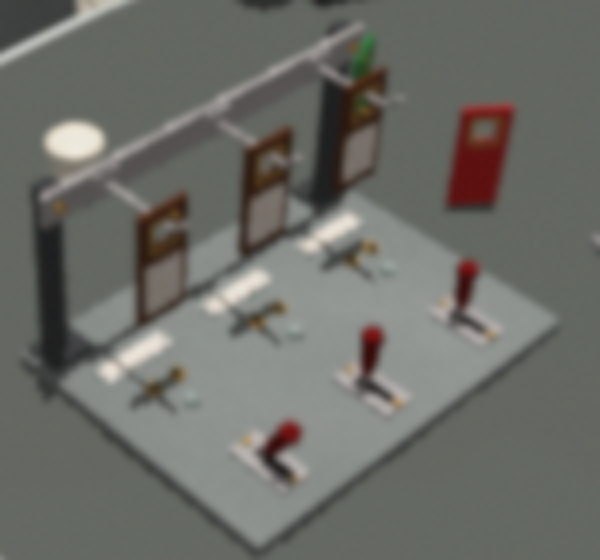

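The crops confirm it. The left key leans towards the robot, and the brown tag hangs behind it with its top at top-camera (243.6,196.6). Next I'll fit the panel pose to the features in both pictures.

```bash
cat >> h.py <<'E'
def rows(pos,yawvec=None):
    "shift (m) and turn (deg, about tool axes) from measured pose to pos with tool down, jaw z along yawvec"
    st=env.sense();r=R.from_quat(st["ee_rot"]);sh=r.inv().apply(np.array(pos)-st["tcp_pos"])
    out=[np.zeros(3),sh]
    if yawvec is not None:
        z=np.array([*yawvec,0.]);z/=np.linalg.norm(z)
        if z@r.as_matrix()[:,2]<0:z=-z
        y=np.array([0,0,-1.]);t=R.from_matrix(np.stack([np.cross(y,z),y,z],1))
        out[0]=(r.inv()*t).as_rotvec(degrees=True)
    return np.round(out[0],1),np.round(out[1],4)
E
python3 - <<'E'
from h import *
from scipy.optimize import least_squares
np.set_printoptions(precision=4,suppress=True)
t=env.camera("top");s=env.camera("side")
tip=lambda y:(.0215,y,.1605)
k=lambda y:(-.055,y,.013)
obs=[(t,(-.1175,.155,.012),(224,258)),(t,(-.1175,-.155,.012),(342.4,258)),
(t,tip(.1),(244,206)),(t,tip(0),(288.2,207.4)),(t,tip(-.1),(333.4,208)),
(t,k(.1),(244.6,240.6)),(t,k(0),(283.2,241)),(t,k(-.1),(322,241.6)),
(s,(-.1175,.155,.012),(290,242.5)),(s,(-.1175,-.155,.012),(365,185)),
(s,tip(.1),(271.5,161.5)),(s,tip(0),(299,144.5)),(s,tip(-.1),(325.7,129.5)),
(s,k(.1),(292.5,219.5)),(s,k(0),(317.7,202)),(s,k(-.1),(341.5,184.5))]
W=lambda v,p:np.array([v[0]+np.cos(v[2])*p[0]-np.sin(v[2])*p[1],v[1]+np.sin(v[2])*p[0]+np.cos(v[2])*p[1],p[2]])
f=lambda v:np.concatenate([proj(c,W(v,p))-q for c,p,q in obs])
r=least_squares(f,[.52,-.17,0],loss="soft_l1");v=r.x
print(v,f(v).reshape(-1,2).round(1).tolist())
print("key",W(v,(-.055,.1,.015)),"bend",W(v,(.035,.1,.15)),"tip",W(v,tip(.1)))
print("tag top by top cam",onz(t,(243.6,196.6),.1625), "ends",onz(t,(215+98/5,155+205/5),.1625),onz(t,(215+188/5,155+211/5),.1625))
ry=(np.sin(-v[2]),np.cos(v[2]));print("panel y",ry)
K=W(v,(-.055,.1,.015))
print("above",rows((K[0]-.075,K[1],.15),ry)); print(R.from_quat(env.sense()["ee_rot"]).as_matrix())
E
```

```text
[ 0.5094 -0.1738 -0.0149] [[-1.3, 4.2], [0.3, 6.0], [-0.5, 0.5], [0.2, -0.1], [-0.2, 0.1], [-0.1, -2.5], [-0.1, -2.3], [-0.4, -2.3], [3.6, 1.5], [4.3, 1.1], [0.8, -0.8], [1.4, -0.3], [0.1, -0.1], [-1.4, -1.1], [-0.9, -1.8], [-1.5, -1.0]]
key [ 0.4559 -0.0729  0.015 ] bend [ 0.5459 -0.0743  0.15  ] tip [ 0.5324 -0.0741  0.1605]
tag top by top cam [ 0.5545 -0.0742  0.1625] ends [ 0.5557 -0.0542  0.1625] [ 0.5532 -0.0942  0.1625]
panel y (np.float64(0.014879371995932745), np.float64(0.9998892960168174))
above (array([ 0. , 25.2,  0. ]), array([-0.3168,  0.0813, -0.3512]))
[[-0.9107 -0.      0.413 ]
 [-0.413   0.0001 -0.9107]
 [-0.     -1.     -0.0001]]
```

```bash
python3 - <<'E'
from h import *
np.set_printoptions(precision=4,suppress=True)
t=env.camera("top")
print("knobs",onz(t,(284.4,239.4),.061),onz(t,(324.6,240),.061),"thrown",onz(t,(243.6,246.4),.055),"plate",onz(t,(244.6,240.6),.013))
print("tips",[onz(t,p,.1605) for p in((244,206),(288.2,207.4),(333.4,208))])
E
```

```text
knobs [ 0.455  -0.1726  0.061 ] [ 0.4537 -0.272   0.061 ] thrown [ 0.4374 -0.0719  0.055 ] plate [ 0.4494 -0.0732  0.013 ]
tips [array([ 0.5336, -0.0752,  0.1605]), array([ 0.5308, -0.1736,  0.1605]), array([ 0.5297, -0.2745,  0.1605])]
```

>>> play_rows([
  [0,8,0,-0.04,0,-0.044,1],
  [0,16,0,-0.08,0,-0.088,1],
  [0,25.2,0,-0.12,0,-0.132,1],
  [0,25.2,0,-0.16,0,-0.176,1],
  [0,25.2,0,-0.2,0,-0.22,1],
  [0,25.2,0,-0.24,0.02,-0.264,1],
  [0,25.2,0,-0.28,0.04,-0.31,1],
  [0,25.2,0,-0.312,0.08,-0.351,1],
])

```text
time: 3.05
tcp_pos: [0.378, -0.0776, 0.1551]
ee_rot: [-0.007, -0.707, 0.708, 0.003]
contact_force: [0.6, -0.0, 0.1]
opening: 0.0002
```

>>> play_rows([
  [0,0,0,0,0.05,-0.002,1],
  [0,0,0,0,0.1,-0.005,1],
  [0,0,0,0,0.118,-0.005,1],
  [0,0,0,-0.015,0.118,-0.005,1],
  [0,0,0,-0.03,0.118,-0.005,1],
  [0,0,0,-0.04,0.118,-0.005,1],
  [0,0,0,-0.046,0.118,-0.005,1],
  [0,0,0,-0.05,0.118,-0.005,1],
])

```text
time: 4.05
tcp_pos: [0.4256, -0.0745, 0.0366]
ee_rot: [0.005, 0.707, -0.707, -0.005]
contact_force: [-2.3, -0.5, 1.6]
opening: -0.0001
```

```bash
python3 - <<'E'
from h import *
t=env.camera("top");s=env.camera("side");print(env.sense()["contact_force"],env.sense()["tcp_pos"])
a=cv2.resize(s["image"][105:245,225:375],None,fx=4,fy=4,interpolation=cv2.INTER_CUBIC)
cv2.imwrite("pics/s2.png",a[:,:,::-1])
E
```

```text
[ 0.25571382 -0.61703415  0.87669686] [ 0.4261286  -0.07464631  0.03647788]
```

View pics/s2.png

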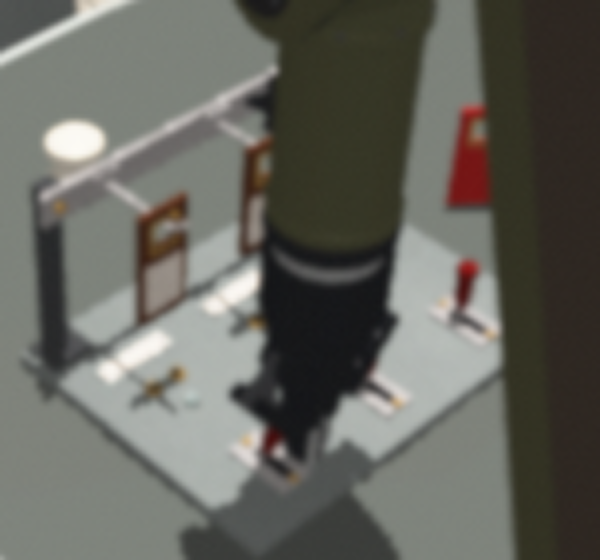

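The fingertips are on the knob at about crop (275,440) and the key is partly up. I'll keep pushing until it meets the stop.

>>> play_rows([
  [0,0,0,-0.003,0,0,1],
  [0,0,0,-0.005,0,0,1],
  [0,0,0,-0.007,0,0,1],
  [0,0,0,-0.008,0,0,1],
  [0,0,0,-0.008,0,0,1],
])

```text
time: 4.78
tcp_pos: [0.4341, -0.0748, 0.0363]
ee_rot: [-0.005, -0.707, 0.707, 0.005]
contact_force: [-0.7, -0.2, 0.5]
opening: -0.0003
```

>>> play_rows([
  [0,0,0,-0.0015,0,0,1],
  [0,0,0,-0.003,0,0,1],
  [0,0,0,-0.003,0,0,1],
])

```text
time: 5.15
tcp_pos: [0.4371, -0.0748, 0.0363]
ee_rot: [-0.005, -0.707, 0.707, 0.005]
contact_force: [-0.1, -0.5, 0.5]
opening: -0.0001
```

```bash
python3 - <<'E'
from h import *
s=env.camera("side");print(env.sense()["contact_force"],env.sense()["tcp_pos"])
a=cv2.resize(s["image"][180:240,270:360],None,fx=8,fy=8,interpolation=cv2.INTER_CUBIC)
cv2.imwrite("pics/s3.png",a[:,:,::-1])
E
```

```text
[-0.35121289 -0.51565219  0.52507891] [ 0.43713687 -0.07484601  0.03629435]
```

View pics/s3.png

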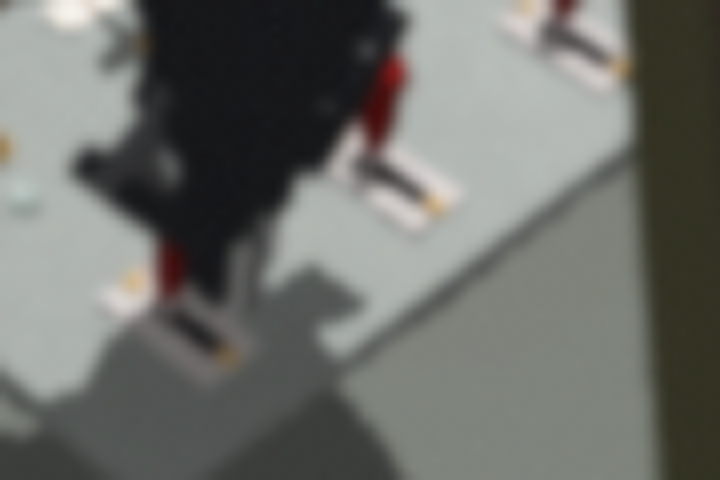

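The knob at crop (170,270) looks nearly upright, but there is no stop force yet, so I'll push on.

>>> play_rows([
  [0,0,0,-0.0015,0,0,1],
  [0,0,0,-0.003,0,0,1],
  [0,0,0,-0.003,0,0,1],
])

```text
time: 5.58
tcp_pos: [0.4388, -0.0747, 0.0361]
ee_rot: [0.004, 0.707, -0.707, -0.006]
contact_force: [-4.0, -0.7, 2.1]
opening: 0.0002
```

>>> play_rows([
  [0,0,0,-0.002,0,0,1],
  [0,0,0,-0.002,0,0,1],
])

```text
time: 5.82
tcp_pos: [0.4389, -0.0745, 0.0359]
ee_rot: [0.003, 0.707, -0.707, -0.007]
contact_force: [-7.5, -0.6, 4.1]
opening: 0.0
```

The key is at its stop: the TCP stalls at x 0.439 while the force rises. Now I'll back off, go up and aside, open, and look.

>>> play_rows([
  [0,0,0,0.025,0,0,1],
  [0,0,0,0.04,-0.04,0,1],
  [0,0,0,0.04,-0.1,0,0.4],
  [0,0,0,0.04,-0.16,0.04,0.4],
  [0,0,0,0.04,-0.22,0.08,0.4],
  [0,0,0,0.03,-0.235,0.13,0.4],
  [0,0,0,0.02,-0.235,0.18,0.4],
  [0,0,0,0.02,-0.235,0.18,0.4],
])

```text
time: 6.82
tcp_pos: [0.4215, -0.2592, 0.2723]
ee_rot: [-0.008, -0.706, 0.708, 0.005]
contact_force: [-0.6, 1.1, -0.7]
opening: 0.051
```

```bash
python3 - <<'E'
from h import *
np.set_printoptions(precision=4,suppress=True)
t=env.camera("top");s=env.camera("side");e=env.sense();print(e["tcp_pos"],e["ee_rot"],e["opening"])
a=cv2.resize(t["image"][160:260,215:305],None,fx=6,fy=6,interpolation=cv2.INTER_CUBIC)
b=cv2.resize(s["image"][135:235,245:325],None,fx=6,fy=6,interpolation=cv2.INTER_CUBIC)[:,:250]
cv2.imwrite("pics/m4.png",np.hstack([a,b])[:,:,::-1])
print("above",rows((.556,-.074,.24),(.0149,.9999)))
for d in env.outline_of(t,"tag_l_center"):
    ys,xs=np.nonzero(d["pixels"]);print(d["score"],d["point"],xs.min(),xs.max(),ys.min(),ys.max())
E
```

```text
[ 0.4194 -0.2548  0.2709] [ 0.0056  0.7074 -0.7068 -0.0054] 0.05134894094316891
above (array([ 0., -0., -0.]), array([-0.1337,  0.0311, -0.1829]))
0.58 [282.7, 210.1] 222 354 163 258
0.37 [244.7, 196.4] 235 253 193 199
```

View pics/m4.png

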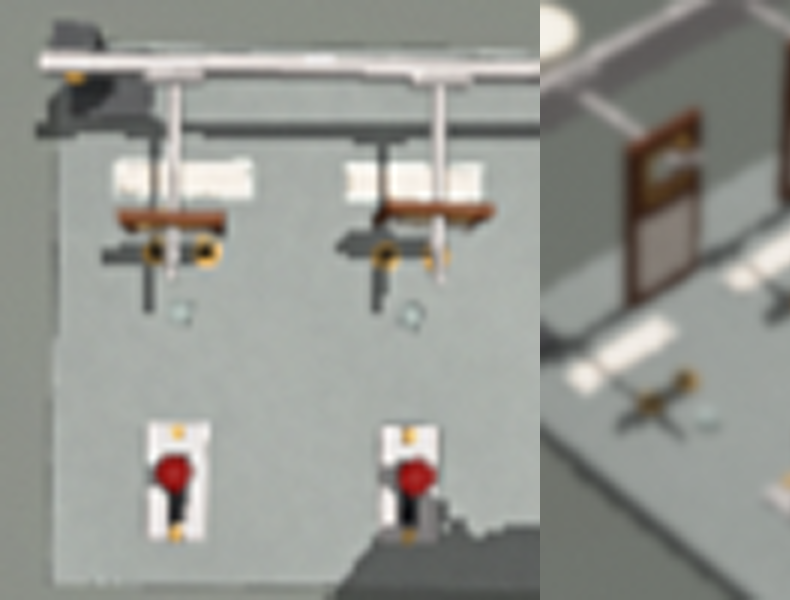

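The key stands upright at crop (173,472). The tag still hangs with its top edge at crop (172,217), centred at about (0.555, -0.074). I'll move over it and go down.

>>> play_rows([
  [0,0,0,-0.02,0,-0.05,0.25],
  [0,0,0,-0.05,0,-0.1,0.25],
  [0,0,0,-0.09,0,-0.15,0.25],
  [0,0,0,-0.12,0,-0.179,0.25],
  [0,0,0,-0.1337,0.02,-0.1825,0.25],
  [0,0,0,-0.1337,0.04,-0.1825,0.25],
  [0,0,0,-0.1337,0.06,-0.1825,0.25],
  [0,0,0,-0.1337,0.06,-0.1825,0.25],
])

```text
time: 7.98
tcp_pos: [0.5533, -0.0719, 0.2094]
ee_rot: [0.003, 0.708, -0.707, -0.006]
contact_force: [-0.3, 0.3, -0.8]
opening: 0.0639
```

```bash
python3 - <<'E'
from h import *
np.set_printoptions(precision=4,suppress=True)
e=env.sense();print(e["tcp_pos"],e["opening"],e["contact_force"]);print(rows((.5555,-.0742,.117),(.0149,.9999)))
E
```

```text
[ 0.5533 -0.0719  0.2094] 0.06385813758587312 [-0.341   0.2865 -0.7769]
(array([0.1, 0.2, 0.3]), array([-0.0026,  0.0924,  0.0024]))
```

>>> play_rows([
  [0,0,0,-0.002,0.03,0.002,0.25],
  [0,0,0,-0.002,0.055,0.002,0.25],
  [0,0,0,-0.002,0.075,0.002,0.25],
  [0,0,0,-0.002,0.092,0.002,0.25],
  [0,0,0,-0.002,0.092,0.002,0.25],
])

```text
time: 8.6
tcp_pos: [0.5566, -0.0752, 0.119]
ee_rot: [0.004, 0.707, -0.707, -0.005]
contact_force: [-1.2, -0.0, -0.8]
opening: 0.0638
```

```bash
python3 - <<'E'
from h import *
np.set_printoptions(precision=4,suppress=True)
e=env.sense();print(e["tcp_pos"],e["opening"],e["contact_force"])
s=env.camera("side");save(s,"pics/s5.png",(225,95,345,215),5)
E
```

```text
[ 0.5566 -0.0752  0.119 ] 0.06380547773201048 [-1.2155 -0.0194 -0.8437]
```

View pics/s5.png

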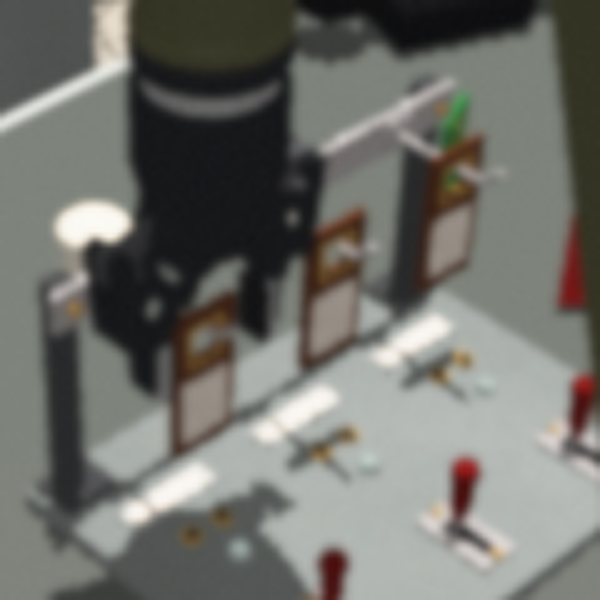

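The fingers straddle the tag: the tips are at crop (150,390) and (258,335), and their midpoint falls on the tag. Close.

>>> play_rows([
  [0,0,0,0,0,0,0.45],
  [0,0,0,0,0,0,0.5],
  [0,0,0,0,0,0,0.55],
  [0,0,0,0,0,0,0.65],
  [0,0,0,0,0,0,0.8],
  [0,0,0,0,0,0,0.8],
])

```text
time: 9.4
tcp_pos: [0.5581, -0.0761, 0.1201]
ee_rot: [-0.006, -0.707, 0.707, 0.004]
contact_force: [-0.4, -0.5, 5.6]
opening: 0.0389
```

>>> play_rows([
  [0,0,0,0,-0.003,0,0.8],
  [0,0,0,0,-0.006,0,0.8],
  [0,0,0,0,-0.008,0,0.8],
  [0,0,0,0,-0.008,0,0.8],
])

```text
time: 9.9
tcp_pos: [0.5575, -0.076, 0.1273]
ee_rot: [0.005, 0.707, -0.707, -0.005]
contact_force: [-0.2, 0.4, 0.0]
opening: 0.0388
```

```bash
python3 - <<'E'
from h import *
np.set_printoptions(precision=4,suppress=True)
e=env.sense();print(e["tcp_pos"],e["opening"],e["contact_force"])
s=env.camera("side");save(s,"pics/s6.png",(245,130,305,200),8)
E
```

```text
[ 0.5575 -0.076   0.1273] 0.03883597741651648 [-0.2185  0.4288  0.0376]
```

View pics/s6.png

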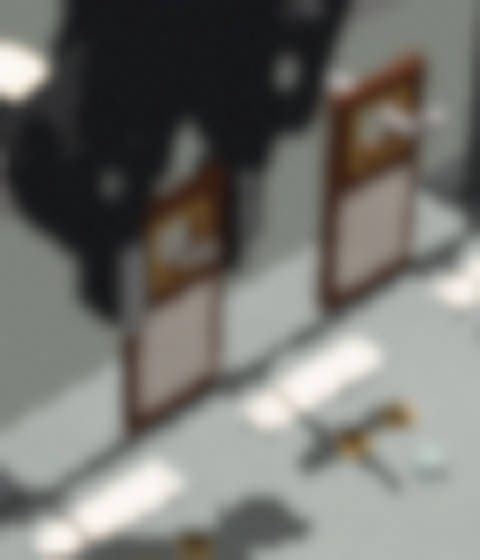

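The tag is lifted about 7–8 mm. The wire now shows lower in the eye, at crop (190,250), and the force is near zero. I'll ease it out over the tip.

>>> play_rows([
  [0,0,0,0.0,-0.003,0,0.8],
  [0,0,0,0.0,-0.0048,0,0.8],
  [0,0,0,0.004,-0.0048,0,0.8],
  [0,0,0,0.008,-0.0048,0,0.8],
  [0,0,0,0.012,-0.0052,0,0.8],
  [0,0,0,0.015,-0.006,0,0.8],
  [0,0,0,0.015,-0.006,0,0.8],
])

```text
time: 10.82
tcp_pos: [0.5422, -0.0758, 0.1334]
ee_rot: [0.005, 0.707, -0.707, -0.005]
contact_force: [-0.0, -0.2, -0.6]
opening: 0.0392
```

>>> play_rows([
  [0,0,0,0.004,-0.001,0,0.8],
  [0,0,0,0.008,-0.002,0,0.8],
  [0,0,0,0.012,-0.0025,0,0.8],
  [0,0,0,0.016,-0.003,0,0.8],
  [0,0,0,0.02,-0.003,0,0.8],
  [0,0,0,0.025,-0.003,0,0.8],
  [0,0,0,0.03,-0.003,0,0.8],
  [0,0,0,0.03,-0.003,0,0.8],
])

```text
time: 11.82
tcp_pos: [0.5119, -0.0753, 0.1362]
ee_rot: [0.005, 0.707, -0.707, -0.005]
contact_force: [0.0, -0.9, -0.7]
opening: 0.0387
```

```bash
python3 - <<'E'
from h import *
np.set_printoptions(precision=4,suppress=True)
e=env.sense();print(e["tcp_pos"],e["opening"],e["contact_force"])
s=env.camera("side");save(s,"pics/s7.png",(245,130,325,220),6);print(rows((.494,.279,.17)))
E
```

```text
[ 0.5119 -0.0753  0.1362] 0.03871317836688869 [ 0.0118 -0.9401 -0.7372]
(array([0., 0., 0.]), array([ 0.0233, -0.0337, -0.354 ]))
```

View pics/s7.png

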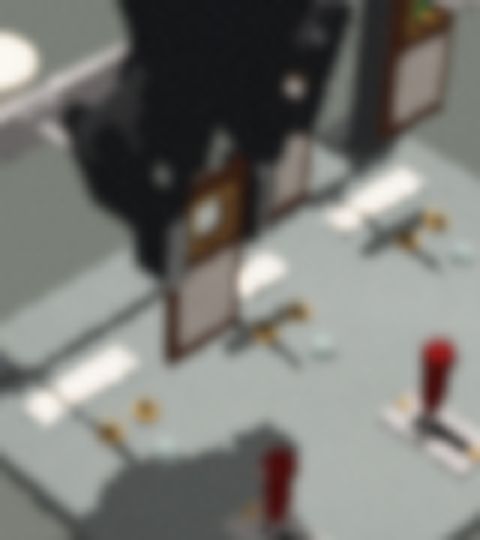

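The tag is clear of the hook (about 17 mm past the tip). Carry it to the funnel.

>>> play_rows([
  [0,0,0,0.015,-0.01,0,0.8],
  [0,0,0,0.022,-0.03,-0.03,0.8],
  [0,0,0,0.025,-0.05,-0.08,0.8],
  [0,0,0,0.025,-0.055,-0.14,0.8],
  [0,0,0,0.025,-0.055,-0.2,0.8],
  [0,0,0,0.025,-0.055,-0.26,0.8],
  [0,0,0,0.025,-0.055,-0.32,0.8],
  [0,0,0,0.025,-0.055,-0.355,0.8],
])

```text
time: 12.88
tcp_pos: [0.4916, 0.2825, 0.192]
ee_rot: [0.004, 0.707, -0.707, -0.004]
contact_force: [-0.2, 1.0, 0.1]
opening: 0.039
```

```bash
python3 - <<'E'
from h import *
np.set_printoptions(precision=4,suppress=True)
t=env.camera("top");s=env.camera("side");e=env.sense();print(e["tcp_pos"],e["opening"])
print([ (onz(c,d["point"],.007),d["score"]) for c in(t,s) for d in env.tip_of(c,"funnel_mouth")])
print(rows((.490,.280,.03)))
cv2.imwrite("pics/m8.png",np.hstack([t["image"][120:320,20:220],s["image"][120:320,90:290]])[:,:,::-1].repeat(2,0).repeat(2,1))
E
```

```text
[0.492  0.2834 0.1919] 0.03895257010398801
[(array([0.4898, 0.2793, 0.007 ]), 0.97), (array([0.4871, 0.2847, 0.007 ]), 0.69)]
(array([0., 0., 0.]), array([ 0.0016,  0.1615, -0.0002]))
```

View pics/m8.png

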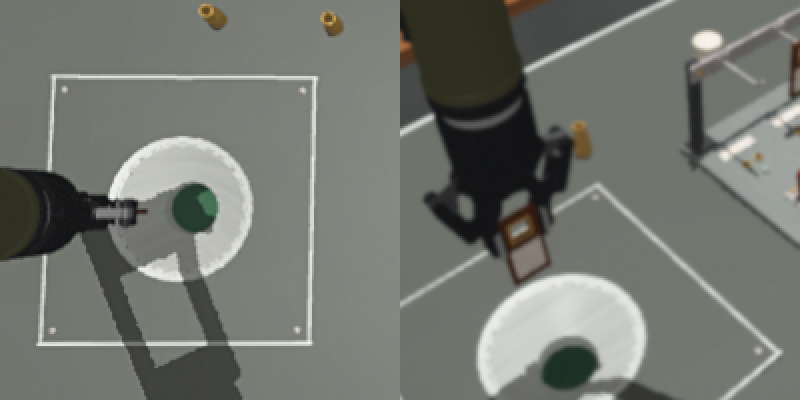

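The tag hangs upright in the grip over the funnel. Lower it to the throat and release.

>>> play_rows([
  [0,0,0,0.002,0.05,0,0.8],
  [0,0,0,0.002,0.1,0,0.8],
  [0,0,0,0.002,0.14,0,0.8],
  [0,0,0,0.002,0.165,0,0.8],
  [0,0,0,0.002,0.177,0,0.8],
  [0,0,0,0.002,0.177,0,0.8],
  [0,0,0,0.002,0.177,0,0.8],
])

```text
time: 13.95
tcp_pos: [0.4915, 0.28, 0.0155]
ee_rot: [0.006, 0.707, -0.707, -0.004]
contact_force: [0.2, 0.3, -0.8]
opening: 0.039
```

>>> play_rows([
  [0,0,0,0,0,0,0.1],
  [0,0,0,0,0,0,0.1],
  [0,0,0,0,0,0,0.1],
  [0,0,0,0,0,0,0.1],
  [0,0,0,0,-0.05,0,0.1],
  [0,0,0,0,-0.11,0,0.1],
  [0,0,0,0,-0.17,0,0.1],
  [0,0,0,0,-0.22,0,0.1],
])

```text
time: 14.95
tcp_pos: [0.4906, 0.2801, 0.2368]
ee_rot: [0.005, 0.707, -0.707, -0.004]
contact_force: [0.1, 0.4, -0.4]
opening: 0.0769
```

>>> play_rows([
  [0,0,0,0.05,0,0,0.1],
  [0,0,0,0.09,0,-0.03,0.1],
  [0,0,0,0.09,0,-0.03,0.1],
])

```text
time: 15.32
tcp_pos: [0.3979, 0.3122, 0.2345]
ee_rot: [0.003, 0.707, -0.707, -0.004]
contact_force: [-0.6, 0.2, 0.4]
opening: 0.0768
```

```bash
python3 - <<'E'
from h import *
t=env.camera("top");s=env.camera("side");e=env.sense();print(e["tcp_pos"],e["opening"],e["contact_force"])
a=cv2.resize(t["image"][110:290,30:370],(800,424),interpolation=cv2.INTER_CUBIC)
b=np.hstack([cv2.resize(s["image"][245:335,110:230],(400,300)),cv2.resize(s["image"][105:240,240:390],(400,360))[:300]])
cv2.imwrite("pics/m9.png",np.vstack([a[:300],b])[:,:,::-1])
E
```

```text
[0.40073526 0.31145038 0.23443496] 0.07694539452825332 [ 0.2901109  -0.25794962  0.52165931]
```

View pics/m9.png

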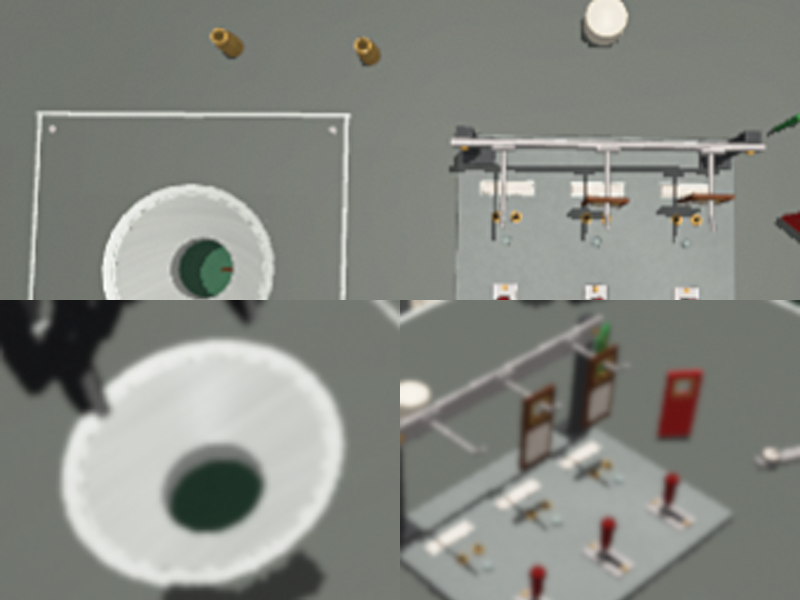

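The brown sliver in the throat at (227,268) is the tag in the bin. The side view shows the throat clear, two tags hang, and all three keys are upright. I'll wait a moment for it to settle, check again and hand in.

>>> play_rows([
  [0,0,0,0,0,0,0.1],
  [0,0,0,0,0,0,0.1],
  [0,0,0,0,0,0,0.1],
  [0,0,0,0,0,0,0.1],
  [0,0,0,0,0,0,0.1],
  [0,0,0,0,0,0,0.1],
  [0,0,0,0,0,0,0.1],
  [0,0,0,0,0,0,0.1],
])

```text
time: 16.42
tcp_pos: [0.4009, 0.3113, 0.2343]
ee_rot: [0.005, 0.707, -0.707, -0.005]
contact_force: [-0.7, 0.2, -0.0]
opening: 0.0767
```

```bash
python3 - <<'E'
from h import *
t=env.camera("top")
a=cv2.resize(t["image"][200:245,90:140],(500,450),interpolation=cv2.INTER_CUBIC)
b=cv2.resize(t["image"][225:255,235:335],(800,240),interpolation=cv2.INTER_CUBIC)[:150]
a=np.hstack([a,np.zeros((450,300,3),np.uint8)])
cv2.imwrite("pics/m10.png",np.vstack([a,b])[:,:,::-1])
E
python3 - <<'E'
from h import *
np.set_printoptions(precision=3,suppress=True)
P=[]
for i in range(2):
    t=env.camera("top");im=t["image"][200:250,85:145].astype(int)
    ys,xs=np.nonzero((im[...,0]>im[...,1]+10));P.append((len(xs),xs.min()+85,xs.max()+85,ys.min()+200,ys.max()+200) if len(xs) else 0)
print(P)
if P[-1]:
    n,a,b,c,d=P[-1]
    for z in(-.156,-.11,-.06): print(z,onz(t,(a,(c+d)/2),z)[:2]-[.49,.28],onz(t,(b,(c+d)/2),z)[:2]-[.49,.28])
s=env.camera("side");im=s["image"]
print([(d["point"],round(d["score"],2)) for d in env.tip_of(s,"tag_l_center")+env.tip_of(s,"tag_m_center")+env.tip_of(s,"tag_r_center")])
for nm,y0,x0 in(("k",215,284),("k",192,310),("k",172,335)):
    w=im[y0-15:y0+25,x0-5:x0+22].astype(int);m=(w[...,0]>90)&(w[...,1]<50);ys,xs=np.nonzero(m);print(len(xs),xs.mean()+x0-5,ys.mean()+y0-15,xs[ys<ys.min()+4].mean()-xs[ys>ys.max()-4].mean())
E
```

```text
[(4, np.int64(125), np.int64(128), np.int64(224), np.int64(224)), (4, np.int64(125), np.int64(128), np.int64(224), np.int64(224))]
-0.156 [-0.     0.012] [-0.     0.003]
-0.11 [ 0.    -0.004] [ 0.    -0.012]
-0.06 [ 0.001 -0.02 ] [ 0.001 -0.029]
[([289.3, 152.7], 0.57), ([339.9, 182.3], 0.74), ([342.6, 144.9], 0.67), ([313.7, 139.1], 0.66), ([310.3, 126.3], 0.51)]
11 291.3636363636364 207.0909090909091 0.0
11 317.6363636363636 189.0909090909091 0.0
9 341.3333333333333 172.11111111111111 0.0
```

The sliver is unchanged between frames, and the height check puts the tag below the throat, so it is resting in the bin. The three key knobs stand equally upright relative to their plates. Handing in.

```bash
python3 -c "
from station import env
print(env.finish_job())"
```

```text
the job is handed in; nothing more can be done
None
```

I pushed the thrown left key back upright, took the brown tag off the hook behind it and dropped it down the funnel. I handed the job in at about 17 s; it reported no verdict.

- **Key:** I pushed it with the closed fingers until it stalled at its stop, with the force rising to about 8 N. In the last pictures all three knobs stand equally upright on their plates.
- **Tag:** I gripped it by its side edges, lifted it about 13 mm and eased it out over the tip. The wrist read about 5.6 N upward as the jaws closed and 1 N or less while sliding out. I don't have a direct reading of the tag-to-hook force.
- **Bin:** After the release the throat was clear in the side view. The top view showed a small brown sliver below the throat that did not move between frames. I take that to be the tag at rest in the bin; I only saw that part of it.
- **Everything else:** The other two tags still hang on their hooks. I saw no sign that the insulator or plug shells had moved. I made no separate check of the gauge.

**Checks that failed or disagreed:**
- My last close-up could not be viewed because the 12-picture limit was reached, so the final check was by pixel measurements.
- The first panel fit was up to 6 pixels off at the plinth's front corners and about 2 pixels at the key plates, so I used the knobs, hook tips and tag directly.
- The networks gave a few false tag detections, for example one at a key.

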